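# Release the polish tin from the spring dispenser and stop it with a finger

## Robot

A 6-joint arm with a two-finger parallel gripper is mounted at the origin on a cart in front of the work surface, level with it; the furniture and walls round the work are solid. World frame = base frame: x ahead of the robot, y to its left, z up, the work surface at z = 0. Lengths are in mm, angles in rad, forces in N, time in s.
With the tool pointing down it reaches from about 275 to 850 mm from the base axis. Payload 5.2 kg.
Tool frame: the origin (TCP) lies on the mounting face of the last link; the fingertips stand 173 mm ahead of it and the grasp point (between the pads) lies 155 mm ahead of it; z points along the fingers, y is the line along which they close (so a half turn about z gives the same grasp; the last joint's range is limited). The gripper opens to 85 mm and grips with 20 to 120 N. Pads are 22 mm wide; open, the fingers measure 114 mm over their backs; the gripper's body (76 mm by 85 mm) begins 54 mm behind the grasp point. The pads swing forward as they close: fully open they stand 13 mm farther back than shut.
Start: joints at [1.012, 0.259, 1.535, -0, 1.348, -0.203], TCP at [191.566, 515.566, 404.71] pointing down, gripper open.
Joint ranges: [-3.14, 3.14], [-0.91, 2.08], [0.19, 2.58], [-1.22, 4.36], [0.22, 2.71], [-3.12, 3.12]. Speed limits (rad/s): [2.57, 2.57, 3.14, 3.14, 3.14, 3.14].

## Interface

Orientations are given as a unit quaternion [w, x, y, z].
In Python, from rig import bot, eyes, ticket gives the robot as it stands.
- The arm moves only by the tool play_rows, never from a script. Its argument "deltas" is text: rows parted by semicolons, each of 7 numbers parted by spaces: the turn, a rotation vector about the tool's x, y, z in units of 5 degrees (1.0 is 5 degrees), then the shift along the tool's x, y, z in units of 40 mm (1.0 is 40 mm), then the closure in counts, from 0 (fully open) to 255 (shut). In form: rx ry rz tx ty tz fingers; .... A call has 1 to 5 rows; each row is the pose to reach, as a shift and turn from the pose commanded when the call began, along the tool's axes at that moment; what a row does not reach only later rows make up. A row lasts 1/12 s, in which the tool goes at most 41.7 mm and 7.16 degrees, less where a joint would pass 70% of its speed; a pose out of reach is approached as far as the arm can. A call with a gripper value outside its range is refused whole. The fingers move at their own pace and stop on an object; "force" is the grip in N (left out, the last holds). Time passes only in rows, so rows that repeat a pose let the fingers close. It gives the time, the measured TCP pose, the force, the opening and the grip force at its end, in the units of the state.
- bot.read_state(): the state, without advancing time (a new reading comes with each control period).
- eyes.grab_frame(name): name is "side" or "top"; returns a dict with "frame" (480x640x3 uint8, red, green, blue), "depth" (480x640 float32, mm along the optical axis (not along the pixel's ray), 0 where there is no reading), "camera_matrix" (3x3 intrinsics, pixels), "distortion" ([k1, k2, p1, p2, k3] as OpenCV has them; the pictures are not rectified), "extrinsics" (4x4, takes a point from camera to world coordinates). Camera axes: x right, y up, looking along -z (the intrinsics and any distortion apply to the point x, -y, -z); pixel columns grow to the right and rows downward; lengths in mm; the calibration is good to about 2 mm. A picture is of the moment at which its call begins.
- ticket.close_job(): hands the job in; it is judged then, once.
The state is a dict: "clock": time; "qpos": joint angles; "joint_velocities": joint speeds; "joint_efforts": joint torques, N m; "position": TCP position; "orientation": TCP orientation; "contact_force": force on the tool from outside, world axes, zero at the start; "ft_torque": the same for the moment, N m; "width": finger opening in mm; "grasp_force": force on a finger pad.
Only numpy, scipy, OpenCV 4.12 (cv2) and the standard library are available. Lean on these libraries where they do the work, as an engineer would, in place of code of your own. Each camera call takes 0.05 s, during which the arm holds its last target. There are 200 camera calls.

## Task

Press the red key of the dispenser fully down with a fingertip so that its spring pusher feeds the polish tin out over the lowered gate, and stop the moving tin with a finger while all of it still stands on the bed, before it slides over the open end. Only touch the tin: do not lift it, tip it or take it out, and leave the jigger, the egg cup and the cork where they are. The program finishes while a finger is still holding the tin back against the pusher.

Things in the scene. Friction and masses are not known exactly. Their poses are not given: they have to be found in the camera images.
- dispenser: Fixed grey dispenser, 235 mm long. Origin on the worktop under the lane's middle line, z up; the tin slides to -y. Bed (aluminium) 16 mm above the worktop, from y = +126 mm to the open end at y = -95 mm; rails at x = 38 to 46 mm either side, tops 26 mm above the worktop. Back plate 58 mm high. Green strip on the bare bed, y = -10 to -90 mm
- release_key (a joint): Red key, 32 x 34 mm: 0 = up, 0.010 m = fully down; no return spring, it stays down. With it sinks the red gate tooth across the lane, which stands 8 mm above the bed before the tin (y = 6 to 11 mm of the dispenser); the tin starts to move once the key is 4 to 8 mm down. Pressing takes about 2 to 7 N before its end stop
- key_top (a point): Centre of the key's top face, 47 mm above the worktop when up, 37 mm when down; at x = -66 mm, y = 0 of the dispenser. The grey housing round it, 35 mm high, covers x = -86 to -46 mm, y = -23 to +23 mm
- pusher (a joint): Black plate behind the tin, 60 mm wide, top 50 mm above the worktop, on a damped spring: 0 to 0.003 = back, as at the start; grows in m towards the open end (at most 0.165). It pushes with about 4 N and drives the freed tin at roughly 15 to 30 mm/s until something stops it; unstopped it pushes the tin over the open end
- tin: Loose round tin, dark green patterned side and pale lid, 67 mm across, 44 mm high, about 0.12 kg. Origin at the centre of its underside. At the start it stands on the bed between pusher and gate, its axis at x = 0, y = +43 mm of the dispenser. It may turn about its axis
- lip (a point): Middle of the bed's edge at the open end, 16 mm above the worktop (y = -95 mm of the dispenser)
- jigger: Silver bar jigger, 43 mm wide, 70 mm high, standing loose beyond the lane; origin under its centre. Leave alone
- egg_cup: Small silver egg cup, 39 mm wide, 60 mm high, standing loose past the open end; origin under its centre. Leave alone
- cork: Cork, 23 mm wide, 44 mm high, standing loose on the key's side; origin under its centre. Leave alone
Things that resemble listed ones, but are neither listed nor needed, are in the scene too. There is more than one size of the tin; the one meant has the size given above.

How it is judged (in metres and radians):
On the way, in this order (a step that is already met when the one before it is completed fails the run):
1. a finger presses the key (value of joint release_key above 0.003 m and contact force between the fingers and release_key above 0.3 N), for 0.04 s.
2. the tin has come out over the gate by about 15 mm (y of tin in the frame of dispenser below 0.0285 m and value of joint pusher above 0.012 m), for 0.05 s.
At the end, for the whole second after the job is handed in: Key down (over 7 mm); tin at least about 15 mm out of its place, upright (0.1 rad) on the bed (4 mm), all of it short of the open end (axis over 33 mm from it), at rest (under 6 mm/s), pressed by the pusher (over 0.3 N) and touched by a finger with over 0.3 N (value of joint release_key above 0.007 m and y of tin in the frame of dispenser between -0.062 and 0.0285 m and z of tin in the frame of dispenser between 0.013 and 0.02 m and angle between tin's own z axis and vertical below 0.1 rad and linear speed of tin below 0.006 m/s and contact force between each of the fingers, pusher and tin above 0.3 N); the arm keeps its last pose, push and grip.
It fails at once if the tin is lifted off the bed (z of tin in the frame of dispenser above 0.024 m).
It fails at once if the tin is tipped (angle between tin's own z axis and vertical above 0.25 rad).
It fails at once if the tin goes over the open end (y of tin in the frame of dispenser below -0.09 m).
It fails at once if the jigger, the egg cup or the cork is moved by more than 15 mm (distance of any of jigger, egg_cup, cork from where it was at the start of the episode above 0.015 m).
It also fails if it takes over 32 s, if anything falls off the work surface, if the arm or the gripper's body presses on something with over 40 N, if the wrist force passes 120 N, or if a joint passes its speed limit or range.

## Working session

There is one attempt and no reset: what is moved stays moved. The work goes in short steps, Python scripts to look and compute and a tool call to move; the robot and the scene stay as the last step left them, time stands still between calls to the robot, and variables do not carry over. Pictures are saved under pics/ and viewed, at most 10 in all, crops included, and the job is handed in when it is done.

Besides the shell and the picture viewer there is one more tool, called after ">>>" in YAML: its name, and indented under it one key for each argument. play_rows: Moves the arm, as the interface text tells. Its arguments: {"type":"object","properties":{"deltas":{"type":"string"},"force":{"type":"number"}},"required":["deltas"]}

```bash
mkdir -p pics; cat > h.py <<'E'
import numpy as np, cv2
from rig import bot, eyes, ticket
def grab(n,save=None):
    f=eyes.grab_frame(n)
    if save: cv2.imwrite('pics/'+save,cv2.cvtColor(f['frame'],cv2.COLOR_RGB2BGR))
    return f
def ray(f,u,v):
    p=cv2.undistortPoints(np.array([[[u,v]]],float),np.array(f['camera_matrix'],float),np.array(f['distortion'],float))[0,0]
    d=np.array([p[0],-p[1],-1.]);E=np.array(f['extrinsics']);return E[:3,3],E[:3,:3]@d
def atz(f,u,v,z):
    o,d=ray(f,u,v);return o+d*(z-o[2])/d[2]
def dep(f,u,v):
    o,d=ray(f,u,v);r=f['depth'][int(v)-1:int(v)+2,int(u)-1:int(u)+2];r=r[r>0];return o+d*np.median(r) if len(r) else None
E
python3 - <<'E'
from h import *
import pickle
for n in('top','side'):
    f=grab(n,n+'0.png');pickle.dump(f,open(n+'0.pkl','wb'));print(np.round(f['extrinsics'],2).tolist())
s=bot.read_state();print(s)
E
```

```text
[[-0.0, 0.99, -0.1, 413.87], [-1.0, -0.0, 0.0, -0.23], [0.0, 0.1, 0.99, 1211.26], [0.0, 0.0, 0.0, 1.0]]
[[0.99, 0.05, -0.12, 393.26], [-0.13, 0.51, -0.85, -869.73], [0.02, 0.86, 0.51, 590.16], [0.0, 0.0, 0.0, 1.0]]
{'clock': 0.1, 'qpos': array([ 1.01222282e+00,  2.59294469e-01,  1.53598225e+00,  2.68093431e-05,
        1.34799753e+00, -2.02775115e-01]), 'joint_velocities': array([-9.10012487e-05, -9.59834728e-05, -2.83157281e-03, -5.19609112e-04,
        2.48623203e-04, -2.40769127e-03]), 'joint_efforts': array([ 2.24292002e-03, -4.46965456e+01, -2.91244501e+01, -1.46149300e-04,
        6.32345618e-03,  2.69373686e-05]), 'position': array([191.44429342, 515.40303828, 403.94101951]), 'orientation': array([-3.24530578e-04,  1.76965179e-01,  9.84216754e-01, -7.75751918e-04]), 'contact_force': array([-0.34942165, -0.36967058, -0.30404015]), 'ft_torque': array([-0.01896471,  0.03848904, -0.02732451]), 'grasp_force': 0.0, 'width': 85.41762346688398}
```

View pics/top0.png

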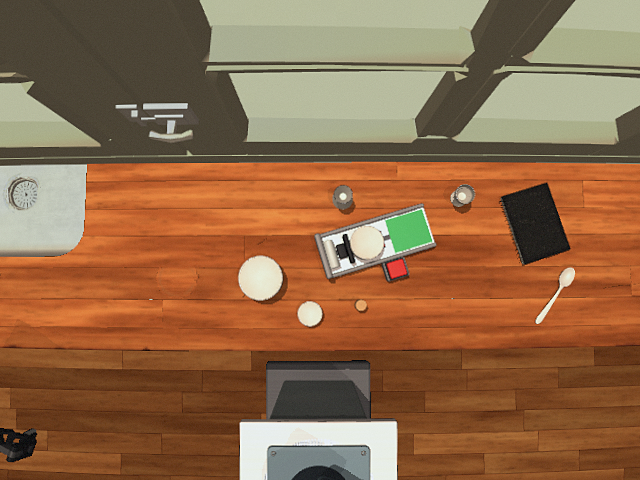

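View pics/side0.png

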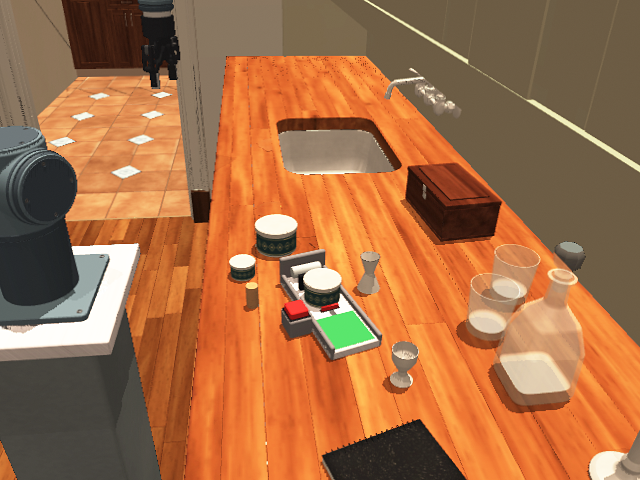

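```bash
python3 - <<'E'
from h import *
im=cv2.imread('pics/top0.png')[180:320,300:480]
cv2.imwrite('pics/c1.png',cv2.resize(im,None,fx=4.2,fy=4.2,interpolation=cv2.INTER_CUBIC))
E
```

```text
(no output)
```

View pics/c1.png

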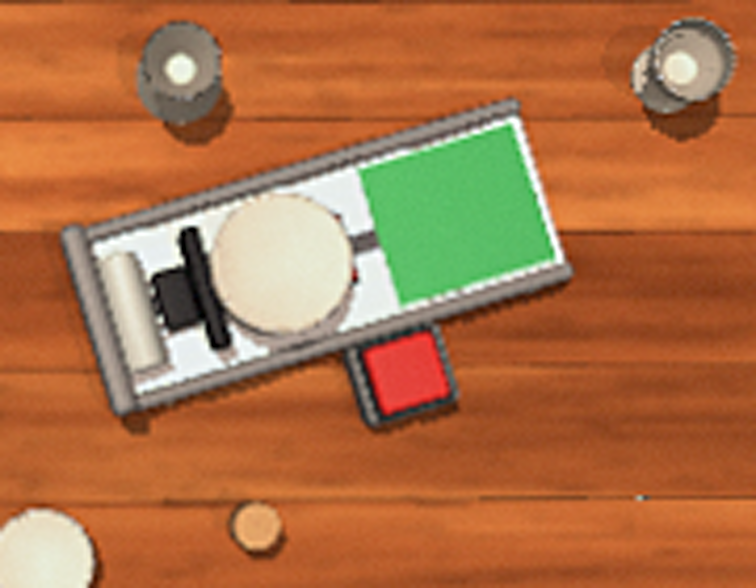

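The crop shows the green strip's corners at (360,172), (514,123), (556,262) and (402,306), the red key's centre at (407,372), and the lid's centre at (282,262). The gate is just right of the tin.

```bash
cat > geo.py <<'E'
from h import *
import pickle
f=pickle.load(open('top0.pkl','rb'))
P=lambda c,z:atz(f,300+c[0]/4.2-.4,180+c[1]/4.2-.4,z)
g=[P(c,16) for c in((360,172),(514,123),(556,262),(402,306))]
key=P((407,372),47);tin=P((282,262),60)
d=(g[1]+g[2]-g[0]-g[3])[:2];d/=np.linalg.norm(d)   # dispenser -y
ey=-d; ex=np.array([ey[1],-ey[0]])
mid=sum(g)[:2]/4
O=mid-ey*(-50)
if __name__=='__main__':
    print(np.round(g,1).tolist(),'key',key,'tin',tin,'O',O,'ey',ey,'ex',ex,np.degrees(np.arctan2(ey[1],ey[0])))
    print('len',np.linalg.norm(g[1]-g[0]),np.linalg.norm(g[2]-g[1]))
    for n,p in(('key',key),('tin',tin)):print(n,(p[:2]-O)@ex,(p[:2]-O)@ey)
    for n,c,z in(('jig',(180,68),70),('egg',(688,65),60),('cork',(257,526),44)):
        p=P(c,z);print(n,p,(p[:2]-O)@ex,(p[:2]-O)@ey)
    for c in((407,372),(282,262),(450,215)):print(dep(f,300+c[0]/4.2,180+c[1]/4.2))
E
python3 geo.py
```

```text
[[553.6, -140.1, 16.0], [577.3, -215.8, 16.0], [509.3, -234.8, 16.0], [488.4, -159.5, 16.0]] key [ 455.39732773 -157.19228127   47.        ] tin [506.39531639 -97.91639347  60.        ] O [ 517.95082249 -139.60621157] ey [-0.28399308  0.95882633] ex [0.95882633 0.28399308] 106.4986694369601
len 79.3493279658326 70.62578748316163
key -64.97225988533354 0.9027728641629146
tin 0.7598962646606519 43.25497905141875
jig [596.23367683 -50.75110685  70.        ] 100.29389665375129 62.96482520097297
egg [ 598.77387959 -291.36735967   60.        ] 34.39615963481307 -168.46577347682162
cork [383.89845916 -86.19950563  44.        ] -113.36580077171887 89.27769917784536
[ 454.65310829 -158.15842767   45.61998089]
[505.7878295  -98.88314281  57.74056161]
[ 531.45621122 -184.13493901   17.50977135]
```

```bash
cat > go.py <<'E'
import sys
from geo import *
from scipy.spatial.transform import Rotation as R
K=np.array([-64,4.]);L=np.array([0,-50.])
def go(z,K=K,L=L):
    s=bot.read_state();q=s['orientation'];Rt=R.from_quat([q[1],q[2],q[3],q[0]])
    u=(L-K)/np.linalg.norm(L-K);y=ex*u[0]+ey*u[1];M=(K+L)/2;M=O+ex*M[0]+ey*M[1]
    y=np.array([*y,0]);zz=np.array([0,0,-1.]);G=R.from_matrix(np.c_[np.cross(y,zz),y,zz])
    r=(Rt.inv()*G).as_rotvec(degrees=True)/5;t=Rt.inv().apply(np.array([*M,z])-s['position'])/40
    print('delta',np.round(r,3),np.round(t,3),'pos',np.round(s['position'],1),'tgt',M,'F',s['contact_force'].round(1),'w',round(s['width'],1),s['clock'])
if __name__=='__main__': go(float(sys.argv[1]))
E
python3 go.py 270
```

```text
delta [-1.8000e-02  1.2000e-02  1.8654e+01] [-13.062 -13.441   3.366] pos [191.4 515.4 403.9] tgt [ 493.80022072 -170.74699567] F [-0.3 -0.4 -0.3] w 85.4 0.1
```

>>> play_rows:
  deltas: "0 0 1.2 -0.7 -0.72 0.1 45;0 0 2.4 -1.4 -1.44 0.2 45;0 0 3.6 -2.1 -2.16 0.3 45;0 0 4.8 -2.8 -2.88 0.4 45;0 0 6 -3.5 -3.6 0.5 45"

```text
clock: 0.52
position: [272.6, 330.2, 384.2]
orientation: [-0.0, 0.428, 0.904, -0.0]
contact_force: [1.6, 0.2, 0.7]
width: 70.4
grasp_force: 0.0
```

```bash
python3 go.py 270
```

```text
delta [-5.0000e-03  5.0000e-03  1.2607e+01] [-13.188  -3.669   2.859] pos [272.6 330.2 384.2] tgt [ 493.80022072 -170.74699567] F [1.6 0.2 0.7] w 70.4 0.5167
```

>>> play_rows:
  deltas: "0 0 1.2 -1 -0.28 0.2 45;0 0 2.4 -2 -0.56 0.4 45;0 0 3.6 -3 -0.83 0.6 45;0 0 4.8 -4 -1.11 0.8 45;0 0 6 -5 -1.39 1 45"

```text
clock: 0.93
position: [356.1, 143.2, 345.0]
orientation: [0.0, 0.647, 0.762, 0.0]
contact_force: [-0.1, 0.7, -0.2]
width: 70.2
grasp_force: 0.0
```

```bash
python3 go.py 270
```

```text
delta [ 3.000e-03 -1.000e-03  6.598e+00] [-8.303  2.123  1.874] pos [356.1 143.2 345. ] tgt [ 493.80022072 -170.74699567] F [-0.1  0.7 -0.2] w 70.2 0.9333
```

>>> play_rows:
  deltas: "0 0 1.2 -1 0.26 0.2 45;0 0 2.4 -2 0.51 0.4 45;0 0 3.6 -3 0.77 0.6 45;0 0 4.8 -4 1.02 0.8 45;0 0 6 -5 1.28 1 45"

```text
clock: 1.35
position: [439.3, -44.0, 305.1]
orientation: [-0.0, 0.823, 0.568, -0.0]
contact_force: [1.2, 1.1, -0.9]
width: 70.2
grasp_force: 0.0
```

```bash
python3 go.py 270
```

```text
delta [-0.003 -0.001  0.588] [-2.483  2.396  0.878] pos [439.3 -44.  305.1] tgt [ 493.80022072 -170.74699567] F [ 1.2  1.1 -0.9] w 70.2 1.35
```

>>> play_rows:
  deltas: "0 0 0.2 -0.6 0.6 0.2 45;0 0 0.4 -1.2 1.2 0.4 45;0 0 0.59 -1.9 1.8 0.6 45;0 0 0.59 -2.48 2.4 0.88 45;0 0 0.59 -2.48 2.4 0.88 45"

```text
clock: 1.77
position: [496.4, -173.5, 268.5]
orientation: [0.001, 0.837, 0.548, -0.0]
contact_force: [-0.2, -0.2, -0.2]
width: 70.2
grasp_force: 0.0
```

```bash
python3 go.py 270; python3 - <<'E'
from h import *
f=grab('top');g=grab('side')
a=cv2.resize(f['frame'][170:330,310:470],(400,400),interpolation=3)
b=cv2.resize(g['frame'][190:390,220:420],(400,400),interpolation=3)
cv2.imwrite('pics/m1.png',np.hstack([a,b])[...,::-1])
E
```

```text
delta [0.012 0.017 0.02 ] [ 0.036 -0.085 -0.039] pos [ 496.4 -173.5  268.5] tgt [ 493.80022072 -170.74699567] F [-0.2 -0.2 -0.2] w 70.2 1.7667
```

View pics/m1.png

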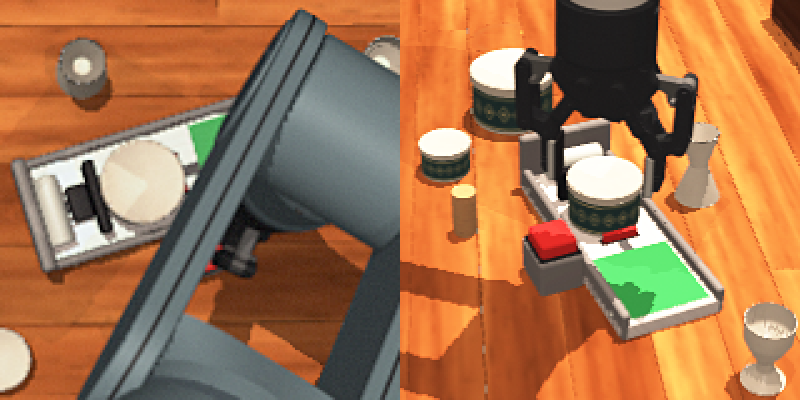

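The picture shows the gripper above the lane, with one finger over the key side and the other over the strip ahead of the tin. Next I lower it.

>>> play_rows:
  deltas: "0 0 0 0.03 -0.06 0.3 45;0 0 0 0.03 -0.06 0.6 45;0 0 0 0.03 -0.06 0.9 45;0 0 0 0.03 -0.06 1.1 45;0 0 0 0.03 -0.06 1.1 45"

```text
clock: 2.28
position: [491.9, -164.7, 225.2]
orientation: [-0.002, 0.835, 0.55, -0.001]
contact_force: [-0.2, 0.8, -0.3]
width: 70.3
grasp_force: 0.0
```

```bash
python3 go.py 200; python3 - <<'E'
from h import *
g=grab('side')
cv2.imwrite('pics/m2.png',cv2.resize(g['frame'][230:370,240:420],(770,600),interpolation=3)[...,::-1])
E
```

```text
delta [-0.04  -0.007  0.078] [-0.121  0.106  0.63 ] pos [ 491.9 -164.7  225.2] tgt [ 493.80022072 -170.74699567] F [-0.2  0.8 -0.3] w 70.3 2.2833
```

View pics/m2.png

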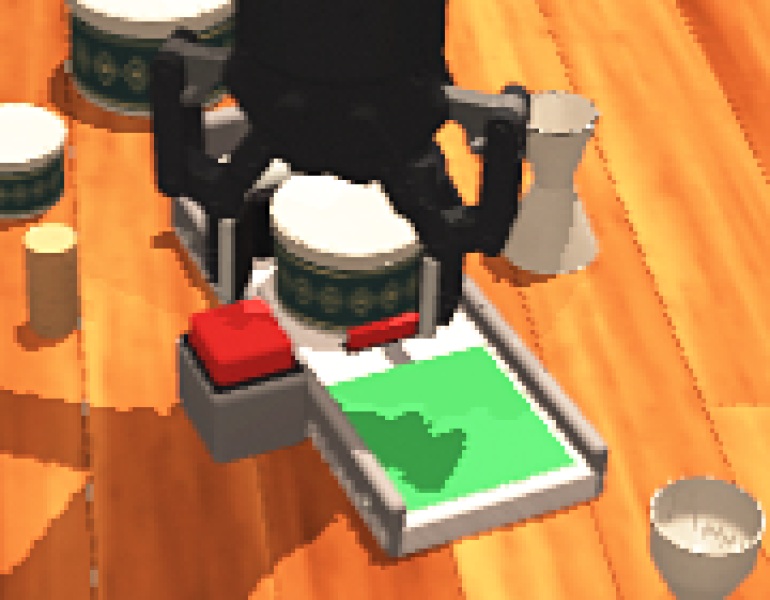

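The fingertips hang at about (235,295) and (445,330), still above the key and the lane. I'll correct the sideways offset and check by projection.

>>> play_rows:
  deltas: "0 0 0.05 -0.12 0.1 0 45;0 0 0.05 -0.12 0.1 0 45;0 0 0.05 -0.12 0.1 0 45;0 0 0.05 -0.12 0.1 0 45"

```text
clock: 2.67
position: [494.9, -172.4, 227.1]
orientation: [0.001, 0.837, 0.548, 0.0]
contact_force: [0.7, 0.4, 0.0]
width: 70.1
grasp_force: 0.0
```

```bash
python3 go.py 200; python3 - <<'E'
from geo import *
from scipy.spatial.transform import Rotation as R
g=grab('side');s=bot.read_state();q=s['orientation'];Rt=R.from_quat([q[1],q[2],q[3],q[0]])
im=cv2.resize(g['frame'][230:370,240:420],(770,600),interpolation=3)[...,::-1].copy()
E=np.linalg.inv(g['extrinsics'])
def pr(p,c):
    x=(E@[*p,1])[:3]*[1,-1,-1];u=cv2.projectPoints(x[None],np.zeros(3),np.zeros(3),np.array(g['camera_matrix'],float),np.array(g['distortion'],float))[0].ravel()
    cv2.circle(im,tuple(int(v) for v in (u-[240,230])*[770/180,600/140]),4,c,-1)
for sg in(-1,1):
    p=s['position']+Rt.apply([0,sg*42,163]);dd=p[:2]-O;print('tip disp',dd@ex,dd@ey,p[2])
    pr(p,(255,0,255))
for x,y,z in((-66,0,47),(-38,-95,26),(38,-95,26),(0,-50,16)): pr([*(O+ex*x+ey*y),z],(255,255,0))
cv2.imwrite('pics/m3.png',im)
E
```

```text
delta [0.013 0.001 0.012] [ 0.028 -0.043  0.677] pos [ 494.9 -172.4  227.1] tgt [ 493.80022072 -170.74699567] F [0.7 0.4 0. ] w 70.1 2.6667
tip disp -63.54962402150633 2.155278950777982 63.884473249255734
tip disp 0.7074555391900299 -51.94669570904287 63.9482246291241
```

View pics/m3.png

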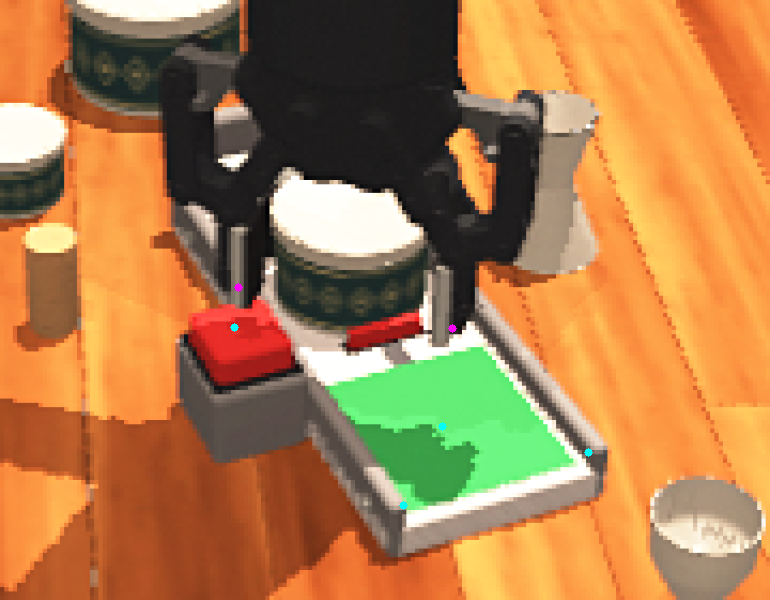

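The projected fingertip marks fall on the tips at (239,288) and (452,328), so the calibration holds. Pressing down next.

>>> play_rows:
  deltas: "0 0 0 0.02 -0.03 0.12 45;0 0 0 0.02 -0.03 0.24 45;0 0 0 0.02 -0.03 0.36 45;0 0 0 0.02 -0.03 0.36 45"

```text
clock: 3.05
position: [493.5, -170.8, 210.9]
orientation: [-0.001, 0.837, 0.548, -0.0]
contact_force: [-0.2, -0.5, 0.1]
width: 70.0
grasp_force: 0.0
```

```bash
python3 go.py 200
```

```text
delta [-0.02  -0.002  0.015] [0.003 0.007 0.272] pos [ 493.5 -170.8  210.9] tgt [ 493.80022072 -170.74699567] F [-0.2 -0.5  0.1] w 70.0 3.05
```

>>> play_rows:
  deltas: "0 0 0 0 0 0.1 45;0 0 0 0 0 0.2 45;0 0 0 0 0 0.25 45;0 0 0 0 0 0.25 45"

```text
clock: 3.38
position: [493.8, -170.9, 202.4]
orientation: [-0.0, 0.837, 0.548, -0.0]
contact_force: [-2.4, -0.2, 6.6]
width: 70.4
grasp_force: 3.3
```

>>> play_rows:
  deltas: "0 0 0 0 0 0.04 45;0 0 0 0 0 0.08 45;0 0 0 0 0 0.08 45;0 0 0 0 0 0.08 45"

```text
clock: 3.72
position: [493.7, -170.9, 201.9]
orientation: [0.0, 0.837, 0.548, -0.0]
contact_force: [-8.0, 4.0, 33.3]
width: 70.2
grasp_force: 16.3
```

The force jumped to 33 N, so the key is at its end stop. I'll ease off and let the tin come.

>>> play_rows:
  deltas: "0 0 0 0 0 -0.06 45;0 0 0 0 0 -0.06 45;0 0 0 0 0 -0.06 45;0 0 0 0 0 -0.06 45;0 0 0 0 0 -0.06 45"

```text
clock: 4.13
position: [494.2, -171.2, 202.4]
orientation: [0.001, 0.837, 0.548, 0.0]
contact_force: [-2.4, 2.7, 13.6]
width: 70.3
grasp_force: 6.9
```

>>> play_rows:
  deltas: "0 0 0 0 0 0 45;0 0 0 0 0 0 45;0 0 0 0 0 0 45;0 0 0 0 0 0 45;0 0 0 0 0 0 45"

```text
clock: 4.55
position: [494.3, -171.2, 202.4]
orientation: [0.001, 0.837, 0.548, 0.0]
contact_force: [-2.1, 0.9, 13.9]
width: 70.4
grasp_force: 6.9
```

>>> play_rows:
  deltas: "0 0 0 0 0 0 45;0 0 0 0 0 0 45;0 0 0 0 0 0 45;0 0 0 0 0 0 45;0 0 0 0 0 0 45"

```text
clock: 4.97
position: [494.2, -171.2, 202.4]
orientation: [0.001, 0.837, 0.548, 0.0]
contact_force: [-2.4, 1.8, 12.9]
width: 70.6
grasp_force: 6.9
```

>>> play_rows:
  deltas: "0 0 0 0 0 0 45;0 0 0 0 0 0 45;0 0 0 0 0 0 45;0 0 0 0 0 0 45;0 0 0 0 0 0 45"

```text
clock: 5.38
position: [494.2, -171.2, 202.4]
orientation: [0.001, 0.837, 0.548, 0.0]
contact_force: [-2.3, 1.8, 13.9]
width: 70.4
grasp_force: 6.9
```

>>> play_rows:
  deltas: "0 0 0 0 0 0 45;0 0 0 0 0 0 45;0 0 0 0 0 0 45;0 0 0 0 0 0 45;0 0 0 0 0 0 45"

```text
clock: 5.8
position: [494.3, -171.3, 202.4]
orientation: [0.001, 0.837, 0.548, 0.0]
contact_force: [-2.7, 0.9, 14.3]
width: 70.6
grasp_force: 8.3
```

```bash
python3 - <<'E'
from h import *
g=grab('side');f=grab('top')
b=cv2.resize(g['frame'][230:370,240:400],(400,350),interpolation=3)
a=cv2.resize(f['frame'][190:330,310:470],(400,350),interpolation=3)
cv2.imwrite('pics/m4.png',np.hstack([a,b])[...,::-1])
E
```

```text
(no output)
```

View pics/m4.png

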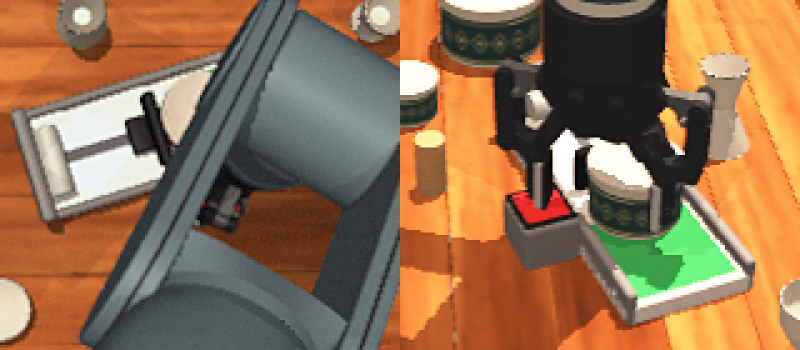

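The tin has come out to the lane finger, near (625,200). The key is down. I'll wait a bit longer and compare frames to confirm it is at rest.

>>> play_rows:
  deltas: "0 0 0 0 0 0 45;0 0 0 0 0 0 45;0 0 0 0 0 0 45;0 0 0 0 0 0 45;0 0 0 0 0 0 45"

```text
clock: 6.32
position: [494.3, -171.3, 202.4]
orientation: [0.001, 0.837, 0.548, 0.0]
contact_force: [-1.8, 0.2, 13.3]
width: 70.3
grasp_force: 8.3
```

>>> play_rows:
  deltas: "0 0 0 0 0 0 45;0 0 0 0 0 0 45;0 0 0 0 0 0 45;0 0 0 0 0 0 45;0 0 0 0 0 0 45"

```text
clock: 6.73
position: [494.3, -171.3, 202.4]
orientation: [0.001, 0.837, 0.548, 0.0]
contact_force: [-2.6, 0.4, 13.9]
width: 70.2
grasp_force: 8.3
```

```bash
python3 - <<'E'
from h import *
g=grab('side')
im=cv2.resize(g['frame'][270:340,280:380],(500,350),interpolation=3)
f=grab('top')
cv2.imwrite('pics/m5.png',np.hstack([im,cv2.resize(f['frame'][220:280,320:400],(300,350),interpolation=3)])[...,::-1])
E
cat > mot.py <<'E'
from h import *
import os
# black pusher plate, top view: stable frame difference to the last run
f=grab('top')['frame'][215:265,350:395].astype(float)
if os.path.exists('l.npy'):
    o=np.load('l.npy');print(cv2.phaseCorrelate(o[...,1].copy(),f[...,1].copy()),abs(o-f).mean())
np.save('l.npy',f)
E
python3 mot.py
```

>>> play_rows:
  deltas: "0 0 0 0 0 0 45;0 0 0 0 0 0 45;0 0 0 0 0 0 45;0 0 0 0 0 0 45;0 0 0 0 0 0 45"

```text
clock: 7.3
position: [494.3, -171.3, 202.4]
orientation: [0.001, 0.837, 0.548, 0.0]
contact_force: [-2.3, 0.6, 14.4]
width: 70.2
grasp_force: 8.3
```

```bash
python3 mot.py
```

```text
((0.5070990325990827, 0.03250243456392354), 0.9926886952471538) 1.8666666666666667
```

View pics/m5.png

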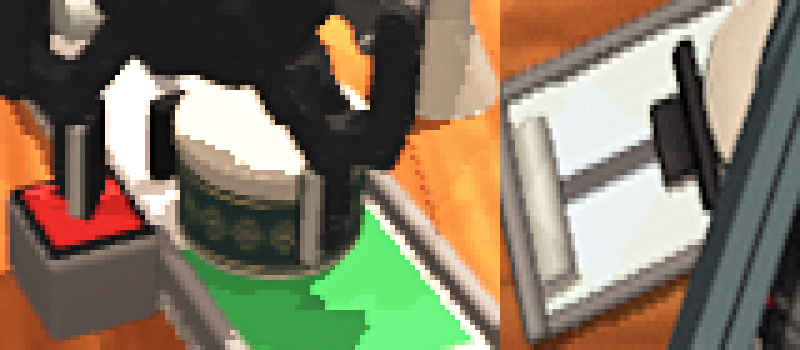

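>>> play_rows:
  deltas: "0 0 0 0 0 0 45;0 0 0 0 0 0 45;0 0 0 0 0 0 45;0 0 0 0 0 0 45;0 0 0 0 0 0 45"

```text
clock: 7.77
position: [494.3, -171.3, 202.4]
orientation: [0.001, 0.837, 0.548, 0.0]
contact_force: [-1.9, 1.1, 14.0]
width: 70.1
grasp_force: 8.3
```

```bash
cp l.npy l0.npy; python3 mot.py; python3 - <<'E'
from geo import *
a=np.load('l0.npy');b=np.load('l.npy');d=abs(a-b).mean(2);print('diff cols',d.mean(0).round(1))
p=atz(f,320+(698-500)/3.75,220+130/5.83,50)[:2]-O;print('pusher front',p@ex,p@ey)
E
```

```text
((0.5242656058895427, -0.037607211677141095), 0.998774185298063) 1.8466666666666667
diff cols [1.3 1.2 1.4 1.3 1.2 1.2 1.1 1.2 1.1 1.1 1.4 1.4 1.6 1.6 1.7 2.  1.9 2.2
 2.1 2.  2.7 2.1 2.4 2.3 2.2 2.3 2.  2.  1.9 2.1 1.9 1.7 1.9 2.1 2.2 1.9
 2.1 2.1 2.  2.  2.3 2.  2.4 2.4 2.1]
pusher front -2.757341392583501 30.943588388586107
```

The tin is at rest against the lane finger, with its axis at y ≈ -3 mm as predicted, and the key is down. Handing in.

```bash
python3 -c "
from rig import ticket
print(ticket.close_job())"
```

```text
the job is handed in; nothing more can be done
None
```

I pressed the key to its end stop and handed the job in with a finger holding the tin at rest against the pusher, its axis at y ≈ -3 mm on the bed; the jigger, egg cup and cork were not touched, and no verdict came back.

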